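# Check the stop of a potter's wheel pedal

## Task

Check the travel of the potter's wheel foot pedal: gently press its toe end down until it comes up firm on its hidden stop, without forcing it, and leave it resting down there. Then slide the marker along the travel scale until it stands level with the pedal's pointer, and let go. Leave the bowl, cup and beaker beside it where they stand.

Things in the scene. Friction and masses are not known exactly. Their poses are not given: they have to be found in the camera images.
- pedal_base: Grey base of the pedal unit, clamped to the bench. Origin at bench level under the pedal's hinge, which lies 80 mm up along y. Base x runs from toe end (-x) to heel end (+x), y to the side with pointer and scale, z up. Spans x -180 to 80, y -65 to 120 mm. At y = 100 a thin rail (x -94 to 81, top 190 mm up) on two posts carries the marker, with a white scale, ticks every 10 mm.
- pedal: Dark steel pedal, 200 x 90 mm, with its pointer one rigid part; origin on the hinge axis. Its toe end, raised 0.11 to 0.17 rad at first, turns down about base y by 0.10 to 0.42 rad before it meets a hidden cushioned stop set differently each time. Friction holds it wherever it is left; after a firm press it springs back 3 mm or less at the toe and stays on the cushion.
- pedal_toe (a point): Where to press: top of the black ribbed rubber pad, on the pedal's centre line, 140 mm from the hinge, 30 mm from the tip, 105 to 114 mm above the bench at first. Pushed here the pedal moves freely at 1 to 4 N; on the stop the push rises by about 2.5 N per mm. 8 to 14 N held for half a second is firm; over 22 N is forcing it.
- pointer_tip (a point): Tip of the thin upright steel pointer, 120 mm from the hinge, at base y = 76 mm. As the toe goes down it moves along base -x (towards the toe end), 12 to 50 mm in all, at 196 to 200 mm height. Starts at base x = 16 to 24 mm.
- marker_index (a point): Tip of the small metal index on the marker, on the side facing the pointer, 196 mm above the bench, at base y = 82 mm; axes are the base's. The marker is level with the pointer when this point and the pointer's tip have the same position along base x. Pointer and marker pass without touching.
- marker_grip (a point): Where to pinch the marker's black upright tab: 217 mm above the bench, 18 mm beside (+y) and 21 mm above the index. Tab 14 mm along base x, 18 mm along y, top 228 mm up, on an 18 mm wide slider. It slides along base x only, starts parked at the heel end (x = 32 to 56), can go to x = -69, stays where left; about 2 N moves it.
- bowl: Bystander: green glazed bowl, 110 mm wide, 55 mm high. Origin under its centre.
- cup: Bystander: terracotta cup, 72 mm wide, 75 mm high. Origin under its centre.
- beaker: Bystander: white beaker, 68 mm wide, 100 mm high. Origin under its centre.

How it is judged:
By the outcome, as a careful person would: the job done as asked, in the order asked, and still so for the second after the job is handed in, with the robot touching nothing.
It also fails if it takes over 64 s, if anything falls off the work surface, if the arm or the gripper's body presses on something with over 40 N, if the wrist force passes 120 N, or if a joint passes its speed limit or range.

## Robot

A 7-joint arm with a two-finger parallel gripper is mounted at the origin on the work surface. World frame = base frame: x ahead of the robot, y to its left, z up, the work surface at z = 0. Lengths are in m, angles in rad, forces in N, time in s.
With the tool pointing down it reaches from about 0.425 to 0.875 m from the base axis. Payload 4.7 kg.
Tool frame: the origin (TCP) lies midway between the tips of the shut fingers; the grasp point (between the pads) lies 19 mm behind it; z points along the fingers, y is the direction in which the jaws open and shut (so a half turn about z gives the same grasp; the last joint's range is limited). The gripper opens to 87 mm and grips with 3 to 60 N. Pads are 19 mm wide; open, the fingers measure 117 mm over their backs; the gripper's body (75 mm by 190 mm) begins 51 mm behind the grasp point.
Start: joints at [1.225, 0.321, -0.07, 1.45, 0.023, 1.371, -0.057], TCP at [0.229, -0.608, 0.223] pointing down, gripper open.
Joint ranges: [-2.86, 2.86], [-0.3, 2.09], [-1.38, 1.24], [0.06, 2.45], [-1.56, 4.7], [0.09, 2.05], [-2.69, 2.69]. Speed limits (rad/s): [2.57, 2.57, 3.14, 3.14, 3.14, 3.14, 3.14].

## Interface

Orientations are given as [roll, pitch, yaw] about the fixed x, y, z axes, in that order (R = Rz(yaw) Ry(pitch) Rx(roll)).
In Python, from workcell import manip, read_camera gives the robot as it stands.
- The arm moves only by the tool servo_tool, never from a script. Its argument "steps" is a list of rows, each an object with "slide": the shift along the tool's x, y, z normalised to -1 to 1, where 1 is 0.3 m, a list of three; "dr": the turn, a rotation vector about the tool's x, y, z normalised to -1 to 1, where 1 is 60 degrees, a list of three; "claw": the finger opening in mm, from 0 to 87. In form: [{"slide": [dx, dy, dz], "dr": [wx, wy, wz], "claw": claw}, ...]. A call has 1 to 20 rows; each row is the pose to reach, as a shift and turn from the pose commanded when the call began, along the tool's axes at that moment; what a row does not reach only later rows make up. A row lasts 1/12 s, in which the tool goes at most 41.7 mm and 7.16 degrees, less where a joint would pass 70% of its speed; a pose out of reach is approached as far as the arm can. A call with a number of a shift or a turn outside -1 to 1 is refused whole. A call with a gripper value outside its range is refused whole. The fingers move at their own pace and stop on an object; "grip_force" is the grip in N (left out, the last holds). Time passes only in rows, so rows that repeat a pose let the fingers close. It gives the time, the measured TCP pose, the force and the opening at its end, in the units of the state.
- manip.state(): the state, without advancing time (a new reading comes with each control period).
- read_camera(name): name is "scene" or "top" or "wrist"; returns a dict with "image" (384x512x3 uint8, red, green, blue), "intrinsics" (3x3 intrinsics, pixels), "world_to_cam" (4x4, takes a point from world to camera coordinates). Camera axes: x right, y down, z forward; pixel columns grow to the right and rows downward; lengths in m; the calibration is good to about 2 mm. A picture is of the moment at which its call begins. There is no depth.
- manip.job_done(): hands the job in, once; it reports no verdict.
The state is a dict: "time": time; "joint_pos": joint angles; "qvel": joint speeds; "joint_torque": joint torques, N m; "ee_pos": TCP position; "orientation": TCP orientation; "ft_force": force on the tool from outside, world axes, zero at the start; "moment": the same for the moment, N m; "grip_width": opening from 0.0 (shut) to 1.0 (fully open).
Only numpy, scipy, OpenCV 4.12 (cv2) and the standard library are available. Lean on these libraries where they do the work, as an engineer would, in place of code of your own. Each camera call takes 0.05 s, during which the arm holds its last target.

## Working session

There is one attempt and no reset: what is moved stays moved. The work goes in short steps, Python scripts to look and compute and a tool call to move; the robot and the scene stay as the last step left them, time stands still between calls to the robot, and variables do not carry over. Pictures are saved under pics/ and viewed, and the job is handed in when it is done.

Besides the shell and the picture viewer there is one more tool, called after ">>>" as name(argument=value, ...), one argument or row to a line, values as JSON. servo_tool: Moves the arm, as the interface text tells. Its arguments: {"type":"object","properties":{"steps":{"type":"array"},"grip_force":{"type":"number"}},"required":["steps"]}

```bash
mkdir -p pics; ls; cat > look.py <<'E'
import sys,cv2
from workcell import manip, read_camera
import pickle
def shot(n,fn):
    d=read_camera(n); cv2.imwrite(f'pics/{fn}.png',d['image'][:,:,::-1]); pickle.dump(d,open(f'pics/{fn}.pkl','wb')); return d
E
python3 - <<'E'
from look import *
print(manip.state())
for n in('scene','top','wrist'):
    d=shot(n,n+'0'); print(n,d['intrinsics'].tolist(),d['world_to_cam'].round(4).tolist())
E
```

```text
pics
{'time': 0.0, 'joint_pos': array([ 1.22507912,  0.32182051, -0.07008095,  1.45165289,  0.02259833,
        1.3707642 , -0.05693324]), 'qvel': array([ 0.00123361,  0.00034644,  0.00072316, -0.00025719, -0.00025405,
       -0.00075825,  0.0005415 ]), 'joint_torque': array([ 4.55195513e-04, -4.91289890e+01, -4.03510798e-01, -3.12526703e+01,
       -6.38734270e-02,  4.39544418e-02,  1.82615640e-04]), 'ee_pos': array([ 0.22863197, -0.60789452,  0.22147417]), 'orientation': array([-3.13973704e+00,  9.51450520e-05,  3.59810214e-01]), 'ft_force': array([-0.38522207,  0.29826916,  1.16420673]), 'moment': array([-0.03897587, -0.01101534,  0.00579061]), 'grip_width': 1.0009117192673658}
scene [[412.7066905629464, 0.0, 246.9667915893743], [0.0, 412.7066905629464, 199.10008103812848], [0.0, 0.0, 1.0]] [[0.481, 0.8767, 0.0095, -0.2804], [0.5685, -0.3036, -0.7646, -0.1883], [-0.6674, 0.3732, -0.6444, 1.5182], [0.0, 0.0, 0.0, 1.0]]
top [[491.39162536588185, 0.0, 258.08417581221954], [0.0, 491.39162536588185, 198.50434203551714], [0.0, 0.0, 1.0]] [[0.0111, -0.9999, 0.0057, -0.019], [-0.9957, -0.0115, -0.0916, 0.5752], [0.0916, -0.0046, -0.9958, 1.7136], [0.0, 0.0, 0.0, 1.0]]
wrist [[310.2425557936976, 0.0, 256.5795249668369], [0.0, 310.2425557936976, 192.0385025205034], [0.0, 0.0, 1.0]] [[0.3517, -0.9361, -0.0012, -0.6489], [-0.9045, -0.3401, 0.2572, -0.0314], [-0.2412, -0.0894, -0.9664, 0.3897], [0.0, 0.0, 0.0, 1.0]]
```

View pics/scene0.png

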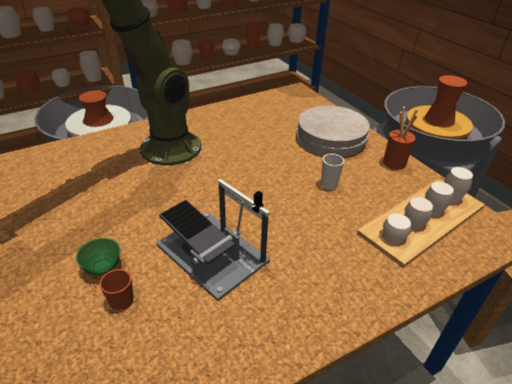

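View pics/top0.png

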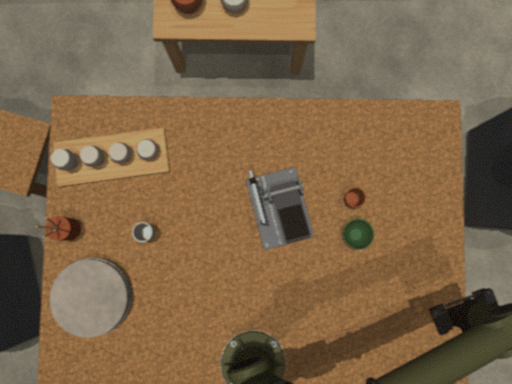

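View pics/wrist0.png

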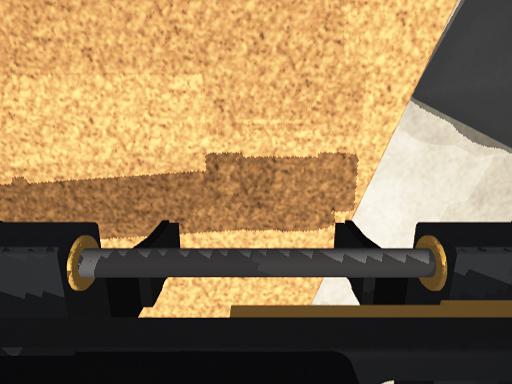

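```bash
python3 - <<'E'
import cv2
a=cv2.imread('pics/top0.png')[160:255,235:325]; cv2.imwrite('pics/topz.png',cv2.resize(a,None,fx=6,fy=6,interpolation=cv2.INTER_CUBIC))
a=cv2.imread('pics/scene0.png')[175:300,145:280]; cv2.imwrite('pics/scenez.png',cv2.resize(a,None,fx=4.8,fy=4.8,interpolation=cv2.INTER_CUBIC))
E
```

```text
(no output)
```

View pics/topz.png

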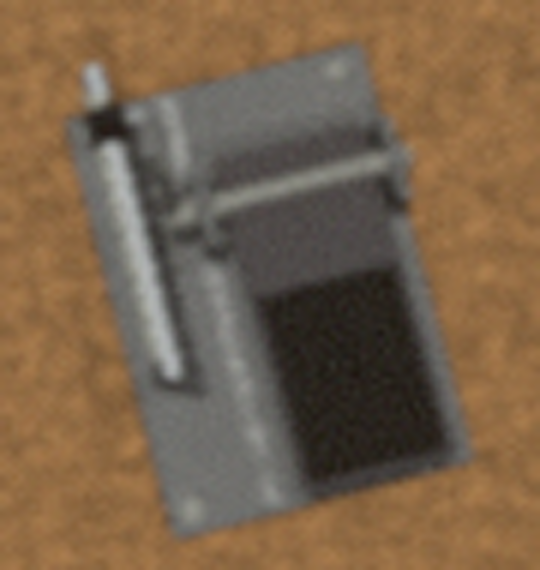

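View pics/scenez.png

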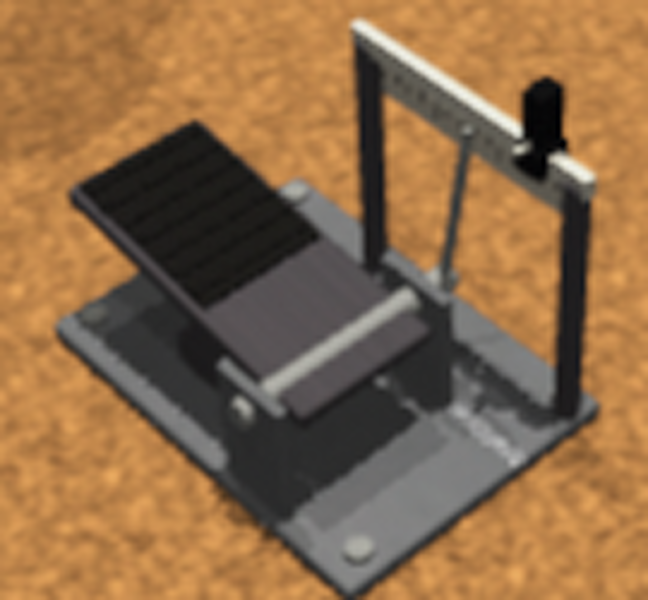

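```bash
cat > fit.py <<'E'
import numpy as np,pickle
from scipy.optimize import least_squares
def proj(d,P):
    P=np.atleast_2d(P);M=d['world_to_cam'];c=P@M[:3,:3].T+M[:3,3];k=d['intrinsics'];return (c@k.T)[:,:2]/c[:,2:]
def b2w(p,P):
    c,s=np.cos(p[2]),np.sin(p[2]);P=np.atleast_2d(P).astype(float)
    return np.c_[p[0]+c*P[:,0]-s*P[:,1],p[1]+s*P[:,0]+c*P[:,1],P[:,2]]
def w2b(p,P):
    c,s=np.cos(p[2]),np.sin(p[2]);P=np.atleast_2d(P)-[p[0],p[1],0]
    return np.c_[c*P[:,0]+s*P[:,1],-s*P[:,0]+c*P[:,1],P[:,2]]
def ray(d,uv,z):
    M=d['world_to_cam'];R=M[:3,:3];o=-R.T@M[:3,3];v=R.T@np.linalg.inv(d['intrinsics'])@[*uv,1];return o+v*(z-o[2])/v[2]
E
python3 - <<'E'
from fit import *
T=pickle.load(open('pics/top0.pkl','rb'));S=pickle.load(open('pics/scene0.pkl','rb'))
zt=lambda u,v:((u+.5)/6-.5+235,(v+.5)/6-.5+160)
zs=lambda u,v:((u+.5)/4.8-.5+145,(v+.5)/4.8-.5+175)
def model(q):
    h=q[3];C=lambda x,y:(x,y,h)
    return ([(C(.08,.12),zt(70,118)),(C(.08,-.065),zt(360,43)),(C(-.18,-.065),zt(472,460)),(C(-.18,.12),zt(180,535)),((-.094,.1,.19),zt(173,382)),((.081,.1,.19),zt(93,63))],
    [(C(.08,-.065),zs(355,588)),(C(-.18,-.065),zs(62,325)),(C(.08,.12),zs(597,403)),((-.094,.1,.19),zs(357,27)),((.081,.1,.19),zs(592,183))])
def res(q):
    r=[]
    for d,m in zip((T,S),model(q)):
        r.append(proj(d,b2w(q,[a for a,_ in m]))-np.array([b for _,b in m]))
    return np.vstack(r).ravel()
s=least_squares(res,[.5,0,.3,.015],loss='soft_l1');print(s.x,res(s.x).reshape(-1,2).round(1).tolist())
p=s.x;np.save('base.npy',p)
print('toe',b2w(p,[-.14,0,.11]),'rail',b2w(p,[[-.07,.1,.217],[.04,.1,.217]]))
print('ptr',w2b(p,ray(S,zs(468,130),.198)),'top ptr',)
for z in(.228,):print('tab top',w2b(p,ray(S,zs(545,82),z)),w2b(p,ray(T,zt(108,122),.2)))
for n,uv in(('cup',(354,198)),('bowl',(358,234)),('beaker',(144,232))):print(n,ray(T,uv,.07))
# pad corners tip -> angle; 
for a in(.11,.14,.17):
  # toe top pt at 140 from hinge height?
  print(a,[proj(S,b2w(p,[-.17*np.cos(a),y,.08+.17*np.sin(a)+.01])) for y in(-.045,.045)])
print(zs(75,193),zs(197,122))
E
```

```text
[ 0.60021997 -0.10117058  0.26970044  0.01384701] [[-1.5, -0.1], [0.1, -0.6], [0.6, 0.1], [-1.1, 1.0], [0.1, -0.6], [-0.5, 0.1], [-1.2, 1.5], [-2.4, -0.3], [1.2, -0.1], [-0.2, -0.5], [0.2, -0.1]]
toe [[ 0.46528086 -0.13847256  0.11      ]] rail [[ 0.50610614 -0.0234365   0.217     ]
 [ 0.61212973  0.0058722   0.217     ]]
ptr [[0.01710812 0.07677067 0.198     ]] top ptr
tab top [[0.0422844 0.1045719 0.228    ]] [[0.04666831 0.0989122  0.2       ]]
cup [ 0.57692528 -0.34372948  0.07      ]
bowl [ 0.45293457 -0.35662952  0.07      ]
beaker [0.45156831 0.37731901 0.07      ]
0.11 [array([[159.08148253, 215.04626627]]), array([[186.5053024 , 199.71133929]])]
0.14 [array([[158.97523967, 213.72722398]]), array([[186.491766  , 198.39987069]])]
0.17 [array([[158.9032776 , 212.43372526]]), array([[186.51331963, 197.11195001]])]
(160.22916666666666, 214.8125) (185.64583333333334, 200.02083333333334)
```

>>> servo_tool(
  steps=[
    {"slide": [0.643,-0.595,0],"dr": [0,0,-0.7],"claw": 0},
    {"slide": [0.643,-0.595,0],"dr": [0,0,-0.7],"claw": 0},
    {"slide": [0.643,-0.595,0],"dr": [0,0,-0.7],"claw": 0},
    {"slide": [0.643,-0.595,0],"dr": [0,0,-0.7],"claw": 0},
    {"slide": [0.643,-0.595,0],"dr": [0,0,-0.7],"claw": 0},
    {"slide": [0.643,-0.595,0],"dr": [0,0,-0.7],"claw": 0},
    {"slide": [0.643,-0.595,0],"dr": [0,0,-0.7],"claw": 0},
    {"slide": [0.643,-0.595,0],"dr": [0,0,-0.7],"claw": 0},
    {"slide": [0.643,-0.595,0],"dr": [0,0,-0.7],"claw": 0},
  ],
  grip_force=15,
)

```text
time: 0.9
ee_pos: [0.3465, -0.3734, 0.2227]
orientation: [3.141, 0.001, 1.094]
ft_force: [-0.9, -0.3, 0.3]
grip_width: 0.399
```

```bash
cat > delta.py <<'E'
import sys,numpy as np
from scipy.spatial.transform import Rotation as R
from workcell import manip
def delta(tgt,yaw=1.84):
    s=manip.state();r=R.from_euler('xyz',s['orientation']);t=R.from_euler('xyz',[np.pi,0,yaw])
    print('t',round(s['time'],2),'pos',s['ee_pos'].round(4),'rpy',s['orientation'].round(4),'F',s['ft_force'].round(2),'g',round(s['grip_width'],3),'j',s['joint_pos'].round(2))
    print('slide',(r.inv().apply(np.array(tgt)-s['ee_pos'])/.3).round(4),'dr',((r.inv()*t).as_rotvec()/np.radians(60)).round(4))
if __name__=='__main__': delta([float(a) for a in sys.argv[1:4]])
E
python3 delta.py .465 -.138 .16
```

```text
t 0.9 pos [ 0.3465 -0.3734  0.2227] rpy [3.1414e+00 1.2000e-03 1.0935e+00] F [-0.9  -0.3   0.32] g 0.399 j [ 1.06  0.03 -0.3   1.78  0.01  1.32  0.28]
slide [ 0.8786 -0.0097  0.2079] dr [-3.000e-04  1.100e-03 -7.128e-01]
```

>>> servo_tool(
  steps=[
    {"slide": [0.8786,-0.0097,0.15],"dr": [0,0.001,-0.713],"claw": 0},
    {"slide": [0.8786,-0.0097,0.15],"dr": [0,0.001,-0.713],"claw": 0},
    {"slide": [0.8786,-0.0097,0.15],"dr": [0,0.001,-0.713],"claw": 0},
    {"slide": [0.8786,-0.0097,0.15],"dr": [0,0.001,-0.713],"claw": 0},
    {"slide": [0.8786,-0.0097,0.15],"dr": [0,0.001,-0.713],"claw": 0},
    {"slide": [0.8786,-0.0097,0.15],"dr": [0,0.001,-0.713],"claw": 0},
    {"slide": [0.8786,-0.0097,0.15],"dr": [0,0.001,-0.713],"claw": 0},
    {"slide": [0.8786,-0.0097,0.15],"dr": [0,0.001,-0.713],"claw": 0},
    {"slide": [0.8786,-0.0097,0.15],"dr": [0,0.001,-0.713],"claw": 0},
    {"slide": [0.8786,-0.0097,0.15],"dr": [0,0.001,-0.713],"claw": 0},
    {"slide": [0.8786,-0.0097,0.15],"dr": [0,0.001,-0.713],"claw": 0},
    {"slide": [0.8786,-0.0097,0.15],"dr": [0,0.001,-0.713],"claw": 0},
  ],
)

```text
time: 1.9
ee_pos: [0.4647, -0.1402, 0.1776]
orientation: [3.141, -0.001, 1.835]
ft_force: [-0.4, -0.2, 0.7]
grip_width: 0.008
```

```bash
python3 delta.py .465 -.138 .12; python3 - <<'E'
from look import *
import numpy as np
a=shot('scene','s1')['image'][150:300,130:290,::-1];b=shot('wrist','w1')['image'][:,:,::-1]
a=cv2.resize(a,None,fx=2.5,fy=2.5);b=cv2.resize(b,(400,300))
c=np.zeros((375,800,3),'uint8');c[:,:400]=a;c[:300,400:]=b;cv2.imwrite('pics/m1.png',c)
E
```

```text
t 1.9 pos [ 0.4647 -0.1402  0.1776] rpy [ 3.1413e+00 -5.0000e-04  1.8355e+00] F [-0.42 -0.16  0.66] g 0.008 j [ 0.8   0.02 -0.56  1.89  0.01  1.23  0.5 ]
slide [0.0068 0.0028 0.1922] dr [ 0.0003 -0.0005 -0.0043]
```

View pics/m1.png

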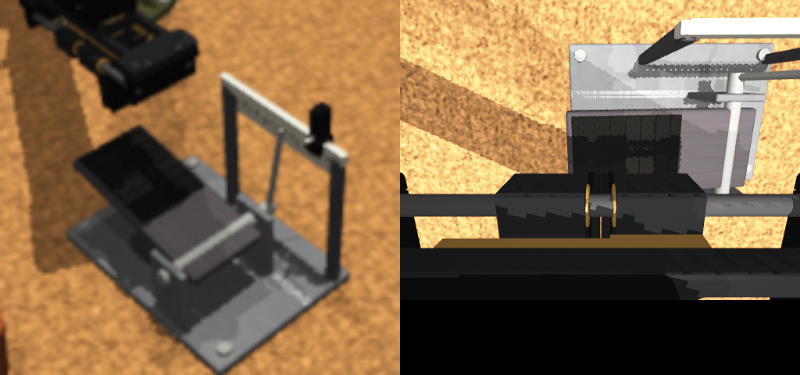

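```bash
python3 - <<'E'
from fit import *
S=pickle.load(open('pics/s1.pkl','rb'));W=pickle.load(open('pics/w1.pkl','rb'));p=np.load('base.npy')
tcp=[.4647,-.1402,.1776]
print((proj(S,tcp)-[130,150])*2.5, proj(W,tcp)*.78+[400,0])
print((proj(S,b2w(p,[-.14,0,.11]))-[130,150])*2.5,proj(W,b2w(p,[[-.14,0,.11],[-.17,.045,.11],[-.094,.1,.19]]))*.78+[400,0])
E
```

```text
[[115.90455297 105.57906832]] [[600.59614228 186.52706925]]
[[124.12461962 155.23167762]] [[601.47259097 157.60883418]
 [569.555015   112.11261115]
 [682.89449893  28.78398713]]
```

>>> servo_tool(
  steps=[
    {"slide": [0.007,0.003,0.08],"dr": [0,0,-0.004],"claw": 0},
    {"slide": [0.007,0.003,0.14],"dr": [0,0,-0.004],"claw": 0},
    {"slide": [0.007,0.003,0.17],"dr": [0,0,-0.004],"claw": 0},
    {"slide": [0.007,0.003,0.19],"dr": [0,0,-0.004],"claw": 0},
    {"slide": [0.007,0.003,0.19],"dr": [0,0,-0.004],"claw": 0},
    {"slide": [0.007,0.003,0.19],"dr": [0,0,-0.004],"claw": 0},
  ],
)

```text
time: 2.5
ee_pos: [0.4658, -0.136, 0.121]
orientation: [3.141, -0.001, 1.843]
ft_force: [-0.4, 0.3, -0.1]
grip_width: 0.003
```

>>> servo_tool(
  steps=[
    {"slide": [0,0,0.007],"dr": [0,0,0],"claw": 0},
    {"slide": [0,0,0.013],"dr": [0,0,0],"claw": 0},
    {"slide": [0,0,0.02],"dr": [0,0,0],"claw": 0},
    {"slide": [0,0,0.02],"dr": [0,0,0],"claw": 0},
  ],
)

```text
time: 2.83
ee_pos: [0.4654, -0.1357, 0.1145]
orientation: [3.141, -0.001, 1.844]
ft_force: [-0.5, -0.1, 0.3]
grip_width: 0.007
```

>>> servo_tool(
  steps=[
    {"slide": [0,0,0.007],"dr": [0,0,0],"claw": 0},
    {"slide": [0,0,0.013],"dr": [0,0,0],"claw": 0},
    {"slide": [0,0,0.02],"dr": [0,0,0],"claw": 0},
    {"slide": [0,0,0.02],"dr": [0,0,0],"claw": 0},
  ],
)

```text
time: 3.17
ee_pos: [0.4655, -0.1358, 0.1084]
orientation: [3.141, -0.001, 1.844]
ft_force: [-0.1, -0.8, 0.5]
grip_width: 0.003
```

>>> servo_tool(
  steps=[
    {"slide": [0,0,0.005],"dr": [0,0,0],"claw": 0},
    {"slide": [0,0,0.01],"dr": [0,0,0],"claw": 0},
    {"slide": [0,0,0.015],"dr": [0,0,0],"claw": 0},
    {"slide": [0,0,0.015],"dr": [0,0,0],"claw": 0},
  ],
)

```text
time: 3.5
ee_pos: [0.4651, -0.1359, 0.1038]
orientation: [-3.141, -0.001, 1.843]
ft_force: [-1.0, 0.9, 1.5]
grip_width: 0.006
```

>>> servo_tool(
  steps=[
    {"slide": [0,0,0.005],"dr": [0,0,0],"claw": 0},
    {"slide": [0,0,0.01],"dr": [0,0,0],"claw": 0},
    {"slide": [0,0,0.015],"dr": [0,0,0],"claw": 0},
    {"slide": [0,0,0.015],"dr": [0,0,0],"claw": 0},
  ],
)

```text
time: 3.83
ee_pos: [0.4654, -0.1358, 0.0992]
orientation: [3.141, -0.001, 1.844]
ft_force: [-1.3, -0.7, 1.3]
grip_width: 0.004
```

>>> servo_tool(
  steps=[
    {"slide": [0,0,0.005],"dr": [0,0,0],"claw": 0},
    {"slide": [0,0,0.01],"dr": [0,0,0],"claw": 0},
    {"slide": [0,0,0.01],"dr": [0,0,0],"claw": 0},
  ],
)

```text
time: 4.08
ee_pos: [0.4654, -0.1358, 0.0962]
orientation: [3.141, -0.001, 1.844]
ft_force: [0.4, -1.3, 1.2]
grip_width: 0.001
```

>>> servo_tool(
  steps=[
    {"slide": [0,0,0.004],"dr": [0,0,0],"claw": 0},
    {"slide": [0,0,0.009],"dr": [0,0,0],"claw": 0},
    {"slide": [0,0,0.009],"dr": [0,0,0],"claw": 0},
  ],
)

```text
time: 4.33
ee_pos: [0.4654, -0.1357, 0.0936]
orientation: [3.141, -0.001, 1.844]
ft_force: [-0.7, -0.6, 0.1]
grip_width: 0.005
```

>>> servo_tool(
  steps=[
    {"slide": [0,0,0.004],"dr": [0,0,0],"claw": 0},
    {"slide": [0,0,0.009],"dr": [0,0,0],"claw": 0},
    {"slide": [0,0,0.009],"dr": [0,0,0],"claw": 0},
  ],
)

```text
time: 4.58
ee_pos: [0.4655, -0.1356, 0.0909]
orientation: [3.141, -0.001, 1.844]
ft_force: [-0.6, -0.7, 0.3]
grip_width: 0.002
```

```bash
python3 - <<'E'
from look import *
print([manip.state()['ft_force'].round(2).tolist() for _ in range(1)])
a=shot('scene','s2')['image'][175:300,145:280,::-1]
cv2.imwrite('pics/s2z.png',cv2.resize(a,None,fx=4.8,fy=4.8,interpolation=cv2.INTER_CUBIC))
E
```

```text
[[-0.62, -0.73, 0.3]]
```

View pics/s2z.png

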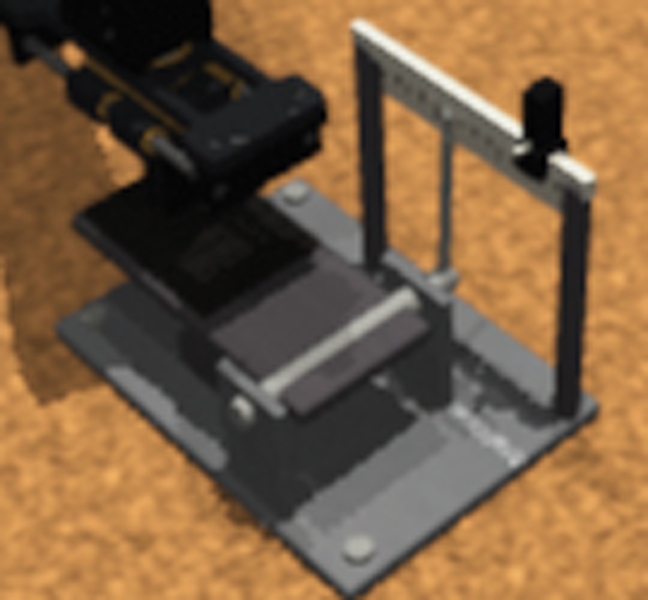

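The pedal is moving: the pointer tip went from zoomed (468,130) to (447,113). I'll continue in small steps.

>>> servo_tool(
  steps=[
    {"slide": [0,0,0.004],"dr": [0,0,0],"claw": 0},
    {"slide": [0,0,0.009],"dr": [0,0,0],"claw": 0},
    {"slide": [0,0,0.009],"dr": [0,0,0],"claw": 0},
  ],
)

```text
time: 4.88
ee_pos: [0.4657, -0.1354, 0.0883]
orientation: [3.141, -0.001, 1.844]
ft_force: [-0.9, -0.2, 1.8]
grip_width: 0.007
```

>>> servo_tool(
  steps=[
    {"slide": [0,0,0.004],"dr": [0,0,0],"claw": 0},
    {"slide": [0,0,0.009],"dr": [0,0,0],"claw": 0},
    {"slide": [0,0,0.009],"dr": [0,0,0],"claw": 0},
  ],
)

```text
time: 5.13
ee_pos: [0.4656, -0.1355, 0.0855]
orientation: [3.141, -0.001, 1.844]
ft_force: [0.1, -0.1, 1.9]
grip_width: 0.005
```

>>> servo_tool(
  steps=[
    {"slide": [0,0,0.004],"dr": [0,0,0],"claw": 0},
    {"slide": [0,0,0.009],"dr": [0,0,0],"claw": 0},
    {"slide": [0,0,0.009],"dr": [0,0,0],"claw": 0},
  ],
)

```text
time: 5.38
ee_pos: [0.4655, -0.1355, 0.0831]
orientation: [3.141, -0.001, 1.844]
ft_force: [-2.9, 0.0, 3.9]
grip_width: 0.006
```

>>> servo_tool(
  steps=[
    {"slide": [0,0,0.004],"dr": [0,0,0],"claw": 0},
    {"slide": [0,0,0.009],"dr": [0,0,0],"claw": 0},
    {"slide": [0,0,0.009],"dr": [0,0,0],"claw": 0},
  ],
)

```text
time: 5.63
ee_pos: [0.4655, -0.1356, 0.0812]
orientation: [-3.141, -0.001, 1.844]
ft_force: [-4.3, 2.0, 10.6]
grip_width: 0.006
```

>>> servo_tool(
  steps=[
    {"slide": [0,0,0.0],"dr": [0,0,0],"claw": 0},
    {"slide": [0,0,0.0],"dr": [0,0,0],"claw": 0},
    {"slide": [0,0,0.0],"dr": [0,0,0],"claw": 0},
  ],
)

```text
time: 5.88
ee_pos: [0.4655, -0.1355, 0.0811]
orientation: [-3.142, -0.001, 1.844]
ft_force: [-3.9, 0.9, 10.4]
grip_width: 0.005
```

>>> servo_tool(
  steps=[
    {"slide": [0,0,0.0],"dr": [0,0,0],"claw": 0},
    {"slide": [0,0,0.0],"dr": [0,0,0],"claw": 0},
    {"slide": [0,0,0.0],"dr": [0,0,0],"claw": 0},
  ],
)

```text
time: 6.13
ee_pos: [0.4655, -0.1356, 0.0812]
orientation: [-3.142, -0.001, 1.844]
ft_force: [-4.6, 1.2, 10.5]
grip_width: 0.005
```

>>> servo_tool(
  steps=[
    {"slide": [0,0,0.001],"dr": [0,0,0],"claw": 0},
    {"slide": [0,0,0.001],"dr": [0,0,0],"claw": 0},
    {"slide": [0,0,0.001],"dr": [0,0,0],"claw": 0},
    {"slide": [0,0,0.001],"dr": [0,0,0],"claw": 0},
    {"slide": [0,0,0.001],"dr": [0,0,0],"claw": 0},
    {"slide": [0,0,0.001],"dr": [0,0,0],"claw": 0},
    {"slide": [0,0,0.001],"dr": [0,0,0],"claw": 0},
    {"slide": [0,0,0.001],"dr": [0,0,0],"claw": 0},
  ],
)

```text
time: 6.8
ee_pos: [0.4655, -0.1356, 0.0811]
orientation: [-3.141, -0.001, 1.844]
ft_force: [-4.7, 1.6, 12.3]
grip_width: 0.006
```

>>> servo_tool(
  steps=[
    {"slide": [0,0,-0.005],"dr": [0,0,0],"claw": 0},
    {"slide": [0,0,-0.01],"dr": [0,0,0],"claw": 0},
    {"slide": [0,0,-0.02],"dr": [0,0,0],"claw": 0},
    {"slide": [0,0,-0.03],"dr": [0,0,0],"claw": 0},
    {"slide": [0,0,-0.1],"dr": [0,0,0],"claw": 0},
    {"slide": [0,0,-0.2],"dr": [0,0,0],"claw": 0},
    {"slide": [0,0,-0.3],"dr": [0,0,0],"claw": 0},
    {"slide": [0,0,-0.4],"dr": [0,0,0],"claw": 0},
    {"slide": [0,0,-0.5],"dr": [0,0,0],"claw": 0},
    {"slide": [0,0,-0.6],"dr": [0,0,0],"claw": 40},
    {"slide": [0,0,-0.65],"dr": [0,0,0],"claw": 40},
    {"slide": [0,0,-0.65],"dr": [0,0,0],"claw": 40},
    {"slide": [0,0,-0.65],"dr": [0,0,0],"claw": 40},
  ],
)

```text
time: 7.88
ee_pos: [0.4659, -0.136, 0.2756]
orientation: [3.14, 0.0, 1.844]
ft_force: [-0.7, -0.1, -1.1]
grip_width: 0.226
```

```bash
python3 - <<'E'
from look import *
import numpy as np
a=shot('scene','s3')['image'][165:300,145:280,::-1]
cv2.imwrite('pics/s3z.png',cv2.resize(a,None,fx=4.4,fy=4.4,interpolation=cv2.INTER_CUBIC))
b=shot('wrist','w3')['image'][:,:,::-1];cv2.imwrite('pics/w3.png',b)
E
```

```text
(no output)
```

View pics/s3z.png

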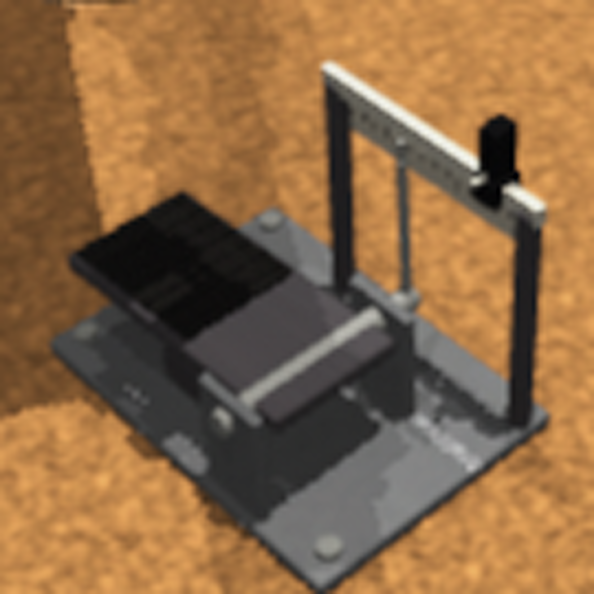

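View pics/w3.png

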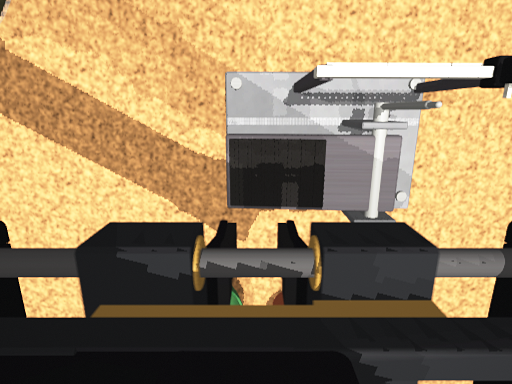

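```bash
python3 - <<'E'
from fit import *
from delta import delta
p=np.load('base.npy')
S=pickle.load(open('pics/s3.pkl','rb'));W=pickle.load(open('pics/w3.pkl','rb'))
zs=lambda u,v:((u+.5)/4.4-.5+145,(v+.5)/4.4-.5+165)
print('ptr',w2b(p,ray(S,zs(402,142),.199)),w2b(p,ray(W,(438,104),.199)))
print('tab',w2b(p,ray(S,zs(498,121),.228)))
t=b2w(p,[.043,.1,.275])[0];print(t);delta(t,p[2]+np.pi/2)
E
```

```text
ptr [[-0.00514278  0.07757196  0.199     ]] [[-0.00633219  0.07721714  0.199     ]]
tab [[0.04282978 0.10285258 0.228     ]]
[0.61502128 0.00667153 0.275     ]
t 7.98 pos [ 0.4648 -0.1358  0.2737] rpy [-3.1403e+00 -2.0000e-03  1.8436e+00] F [-0.76 -0.28  0.27] g 0.313 j [ 0.81 -0.04 -0.56  1.75 -0.02  1.43  0.53]
slide [ 0.3224  0.6101 -0.0044] dr [-0.0012 -0.002   0.003 ]
```

>>> servo_tool(
  steps=[
    {"slide": [0.322,0.61,-0.01],"dr": [0,0,0.003],"claw": 40},
    {"slide": [0.322,0.61,-0.01],"dr": [0,0,0.003],"claw": 40},
    {"slide": [0.322,0.61,-0.01],"dr": [0,0,0.003],"claw": 40},
    {"slide": [0.322,0.61,-0.01],"dr": [0,0,0.003],"claw": 40},
    {"slide": [0.322,0.61,-0.01],"dr": [0,0,0.003],"claw": 40},
    {"slide": [0.322,0.61,-0.01],"dr": [0,0,0.003],"claw": 40},
    {"slide": [0.322,0.61,-0.01],"dr": [0,0,0.003],"claw": 40},
    {"slide": [0.322,0.61,-0.01],"dr": [0,0,0.003],"claw": 40},
    {"slide": [0.322,0.61,-0.01],"dr": [0,0,0.003],"claw": 40},
    {"slide": [0.322,0.61,-0.01],"dr": [0,0,0.003],"claw": 40},
  ],
)

```text
time: 8.82
ee_pos: [0.615, 0.0046, 0.2783]
orientation: [-3.141, 0.001, 1.838]
ft_force: [0.1, -0.8, -0.9]
grip_width: 0.461
```

```bash
python3 - <<'E'
from look import *
from fit import *
from delta import delta
p=np.load('base.npy')
b=shot('wrist','w4')['image'][:,:,::-1];cv2.imwrite('pics/w4.png',b)
a=shot('scene','s4')['image'][165:300,145:280,::-1]
cv2.imwrite('pics/s4z.png',cv2.resize(a,None,fx=4.4,fy=4.4,interpolation=cv2.INTER_CUBIC))
delta(b2w(p,[.043,.1,.2])[0],p[2]+np.pi/2)
E
```

```text
t 8.92 pos [0.6152 0.005  0.2787] rpy [3.1410e+00 6.0000e-04 1.8383e+00] F [-0.17  0.41  0.2 ] g 0.459 j [ 0.52  0.3  -0.71  1.44  0.19  1.48  0.08]
slide [0.0057 0.0007 0.2622] dr [ 0.0005  0.0005 -0.0021]
```

View pics/w4.png

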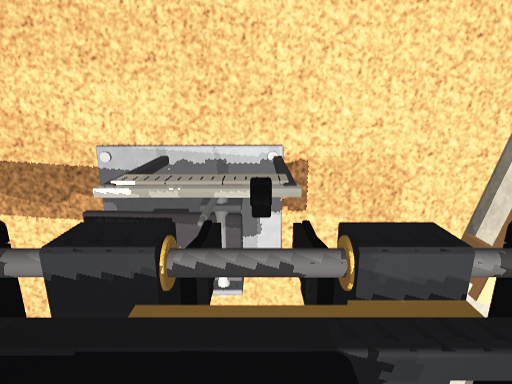

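View pics/s4z.png

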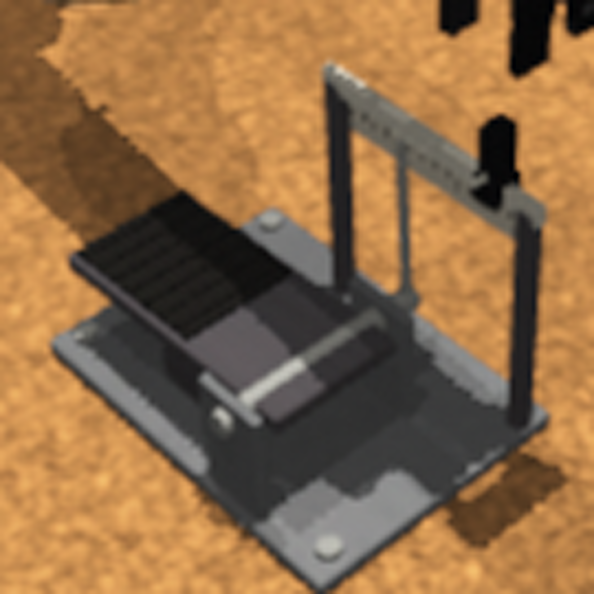

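```bash
python3 - <<'E'
from look import *
from fit import *
p=np.load('base.npy');W=pickle.load(open('pics/w4.pkl','rb'))
for uv in((250,178),(271,178),(261,178)):print(w2b(p,ray(W,uv,.228)))
print(proj(W,b2w(p,[[-.094,.1,.19],[.081,.1,.19]])), proj(W,[.6152,.005,.2787]))
a=cv2.imread('pics/w4.png')[140:230,80:320];cv2.imwrite('pics/w4z.png',cv2.resize(a,None,fx=3.3,fy=3.3))
E
```

```text
[[0.03734399 0.12192507 0.228     ]]
[[0.05205931 0.12188166 0.228     ]]
[[0.04505208 0.12190233 0.228     ]]
[[ 94.38607631 194.32054137]
 [303.31007612 193.72900552]] [[258.05476408 238.2920909 ]]
```

View pics/w4z.png

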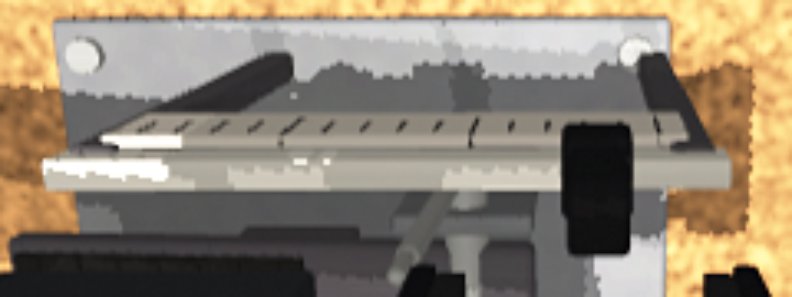

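>>> servo_tool(
  steps=[
    {"slide": [0.006,0.003,0.08],"dr": [0,0,-0.002],"claw": 40},
    {"slide": [0.006,0.003,0.16],"dr": [0,0,-0.002],"claw": 40},
    {"slide": [0.006,0.003,0.22],"dr": [0,0,-0.002],"claw": 40},
    {"slide": [0.006,0.003,0.25],"dr": [0,0,-0.002],"claw": 40},
    {"slide": [0.006,0.003,0.26],"dr": [0,0,-0.002],"claw": 40},
    {"slide": [0.006,0.003,0.26],"dr": [0,0,-0.002],"claw": 40},
    {"slide": [0.006,0.003,0.26],"dr": [0,0,-0.002],"claw": 40},
  ],
)

```text
time: 9.5
ee_pos: [0.6167, 0.0084, 0.2015]
orientation: [3.139, -0.0, 1.842]
ft_force: [-0.3, 0.2, 0.7]
grip_width: 0.459
```

```bash
python3 - <<'E'
from look import *
from fit import *
from delta import delta
p=np.load('base.npy')
delta(b2w(p,[.044,.1,.198])[0],p[2]+np.pi/2);print(w2b(p,manip.state()['ee_pos']))
b=shot('wrist','w5')['image'][:,:,::-1];cv2.imwrite('pics/w5.png',b)
a=shot('scene','s5')['image'][165:300,145:280,::-1]
cv2.imwrite('pics/s5z.png',cv2.resize(a,None,fx=4.4,fy=4.4,interpolation=cv2.INTER_CUBIC))
E
```

```text
t 9.5 pos [0.6167 0.0084 0.2015] rpy [ 3.1395e+00 -2.0000e-04  1.8422e+00] F [-0.3   0.19  0.74] g 0.459 j [ 0.51  0.34 -0.71  1.55  0.22  1.34  0.05]
slide [-0.004  -0.0036  0.0117] dr [ 0.002  -0.0002  0.0016]
[[0.0450704  0.10118645 0.20150584]]
```

View pics/w5.png

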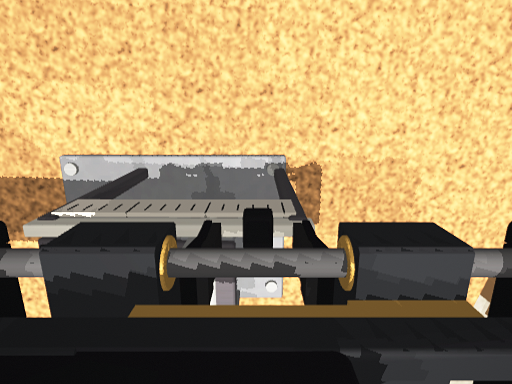

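View pics/s5z.png

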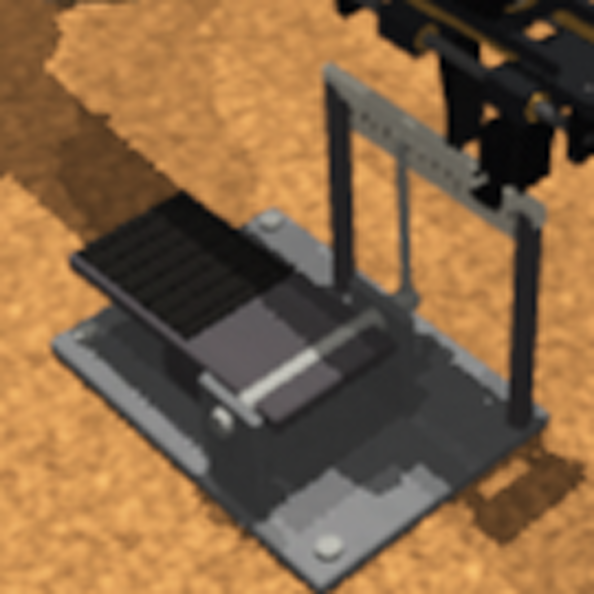

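The tab stands at column 258, between the fingers at columns 212 and 303. Closing on it now.

>>> servo_tool(
  steps=[
    {"slide": [-0.003,0,0.01],"dr": [0,0,0],"claw": 20},
    {"slide": [-0.003,0,0.01],"dr": [0,0,0],"claw": 20},
    {"slide": [-0.003,0,0.01],"dr": [0,0,0],"claw": 8},
    {"slide": [-0.003,0,0.01],"dr": [0,0,0],"claw": 8},
    {"slide": [-0.003,0,0.01],"dr": [0,0,0],"claw": 8},
    {"slide": [-0.003,0,0.01],"dr": [0,0,0],"claw": 8},
  ],
  grip_force=10,
)

```text
time: 10.1
ee_pos: [0.6166, 0.0078, 0.1973]
orientation: [3.141, -0.001, 1.843]
ft_force: [0.5, 1.0, -0.3]
grip_width: 0.163
```

```bash
python3 - <<'E'
from fit import *
from workcell import manip
p=np.load('base.npy');s=manip.state();print(s['time'],s['ee_pos'],s['grip_width'],s['ft_force'],w2b(p,s['ee_pos']))
E
```

```text
10.1 [0.61655847 0.00775224 0.19729493] 0.16281797550971214 [ 0.54485703  1.04047067 -0.30445205] [[0.04476957 0.10063207 0.19729493]]
```

>>> servo_tool(
  steps=[
    {"slide": [0,-0.02,0],"dr": [0,0,0],"claw": 8},
    {"slide": [0,-0.05,0],"dr": [0,0,0],"claw": 8},
    {"slide": [0,-0.08,0],"dr": [0,0,0],"claw": 8},
    {"slide": [0,-0.11,0],"dr": [0,0,0],"claw": 8},
    {"slide": [0,-0.14,0],"dr": [0,0,0],"claw": 8},
    {"slide": [0,-0.16,0],"dr": [0,0,0],"claw": 8},
    {"slide": [0,-0.166,0],"dr": [0,0,0],"claw": 8},
    {"slide": [0,-0.166,0],"dr": [0,0,0],"claw": 8},
    {"slide": [0,-0.166,0],"dr": [0,0,0],"claw": 8},
  ],
)

```text
time: 10.85
ee_pos: [0.5676, -0.0058, 0.1973]
orientation: [-3.14, -0.001, 1.842]
ft_force: [-1.5, 0.8, 1.9]
grip_width: 0.162
```

```bash
python3 - <<'E'
from look import *
from fit import *
p=np.load('base.npy');s=manip.state();print(s['time'],s['ee_pos'],s['grip_width'],s['ft_force'],w2b(p,s['ee_pos']))
b=shot('wrist','w6')['image'][:,:,::-1];cv2.imwrite('pics/w6.png',b)
a=shot('scene','s6')['image'][165:265,185:285,::-1]
cv2.imwrite('pics/s6z.png',cv2.resize(a,None,fx=6,fy=6,interpolation=cv2.INTER_CUBIC))
E
```

```text
10.85 [ 0.56755129 -0.00582464  0.19725059] 0.16233858749382282 [-1.53232815  0.84151746  1.85173258] [[-0.0060835   0.10060359  0.19725059]]
```

View pics/w6.png

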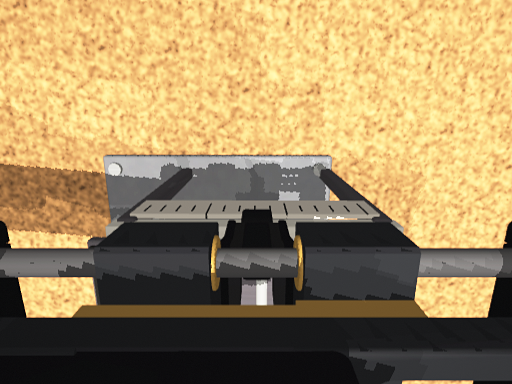

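View pics/s6z.png

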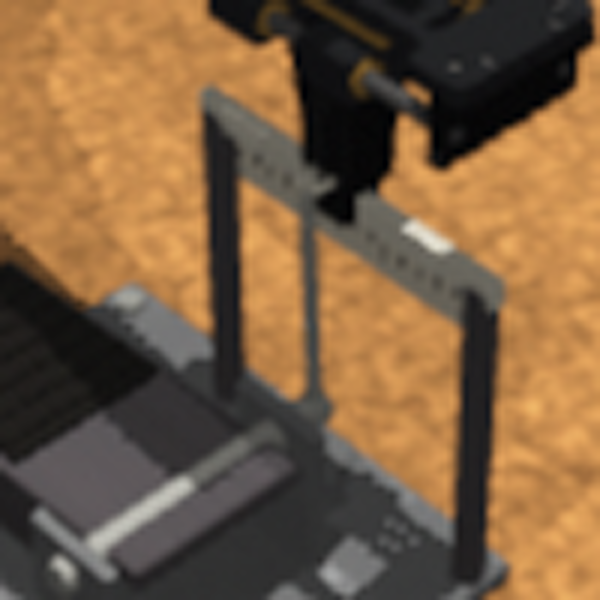

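>>> servo_tool(
  steps=[
    {"slide": [0,0,0],"dr": [0,0,0],"claw": 18},
    {"slide": [0,0,0],"dr": [0,0,0],"claw": 30},
    {"slide": [0,0,0],"dr": [0,0,0],"claw": 30},
    {"slide": [0,0,0],"dr": [0,0,0],"claw": 30},
    {"slide": [0,0,-0.06],"dr": [0,0,0],"claw": 30},
    {"slide": [0,0,-0.15],"dr": [0,0,0],"claw": 30},
    {"slide": [0,0,-0.25],"dr": [0,0,0],"claw": 30},
    {"slide": [-0.1,0,-0.25],"dr": [0,0,0],"claw": 30},
    {"slide": [-0.2,0,-0.25],"dr": [0,0,0],"claw": 30},
    {"slide": [-0.2,0,-0.25],"dr": [0,0,0],"claw": 30},
    {"slide": [-0.2,0,-0.25],"dr": [0,0,0],"claw": 30},
    {"slide": [-0.2,0,-0.25],"dr": [0,0,0],"claw": 30},
  ],
)

```text
time: 11.95
ee_pos: [0.5843, -0.0632, 0.2717]
orientation: [3.142, -0.002, 1.843]
ft_force: [-0.7, 0.8, -0.6]
grip_width: 0.341
```

```bash
python3 - <<'E'
from look import *
from fit import *
p=np.load('base.npy')
W=shot('wrist','w7');b=W['image'][:,:,::-1]
s=manip.state();print(s['time'],s['ee_pos'],s['grip_width'],s['orientation'],w2b(p,s['ee_pos']))
pr=proj(W,b2w(p,[[-.006,.076,.1998],[-.006,.082,.196],[-.094,.1,.19],[.081,.1,.19]]));print(pr)
cv2.imwrite('pics/w7.png',b);c=pr[0].astype(int);x0,y0=c[0]-60,c[1]-45
print(x0,y0);cv2.imwrite('pics/w7z.png',cv2.resize(b[y0:y0+90,x0:x0+120],None,fx=6,fy=6,interpolation=cv2.INTER_CUBIC))
a=shot('scene','s7')
a=a['image'][165:265,185:285,::-1]
cv2.imwrite('pics/s7z.png',cv2.resize(a,None,fx=6,fy=6,interpolation=cv2.INTER_CUBIC))
E
```

```text
12.0 [ 0.5842823 -0.0624212  0.2718596] 0.34559065153767826 [ 3.14143670e+00 -1.85843387e-03  1.84386638e+00] [[-0.00503704  0.04159509  0.2718596 ]]
[[256.28705913 157.63947667]
 [256.30218163 149.11195986]
 [142.06331229 124.55911155]
 [369.29123353 124.9207086 ]]
196 112
```

View pics/w7.png

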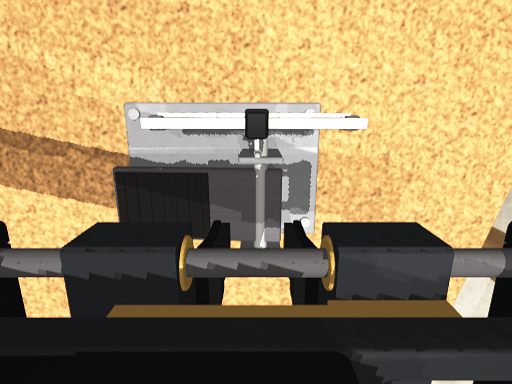

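View pics/w7z.png

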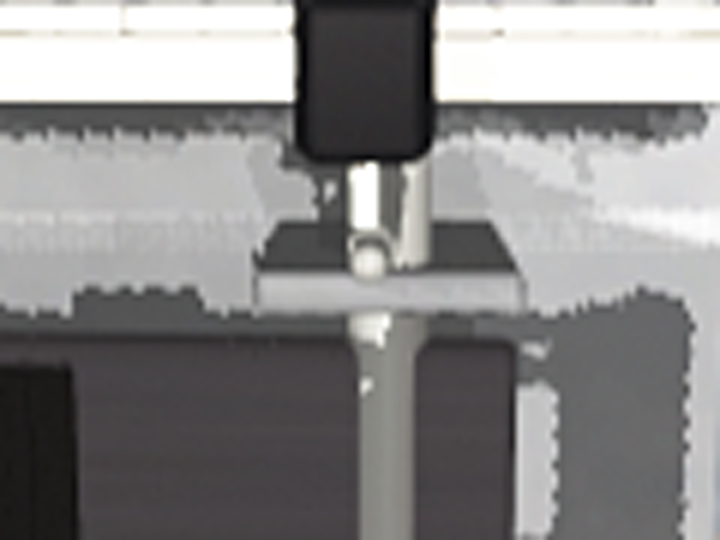

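View pics/s7z.png

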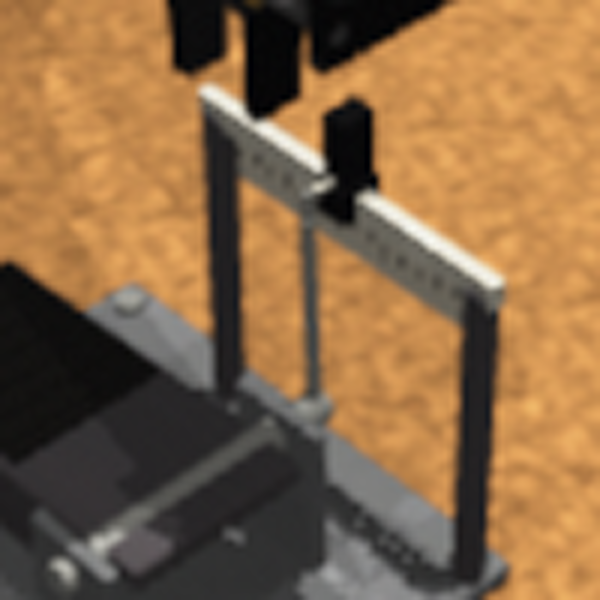

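```bash
python3 - <<'E'
from fit import *
p=np.load('base.npy');W=pickle.load(open('pics/w7.pkl','rb'))
M=W['world_to_cam'];o=-M[:3,:3].T@M[:3,3];print('cam base',w2b(p,o),'fwd',M[2,:3])
for dy in(0,-.02,-.04,-.06):
  for dz in(0,-.03,-.06):
    D=dict(W);M2=M.copy();d=b2w([0,0,p[2]],[0,dy,dz])[0];M2[:3,3]=-M[:3,:3]@(o+d);D['world_to_cam']=M2
    print(dy,dz,proj(D,b2w(p,[[-.006,.076,.1998],[-.001,.076,.1998],[-.006,.082,.196]])).round(1).tolist())
E
python3 -c "
import cv2
b=cv2.imread('pics/w7.png')[130:170,235:280];cv2.imwrite('pics/w7zz.png',cv2.resize(b,None,fx=14,fy=14,interpolation=cv2.INTER_NEAREST))"
```

```text
cam base [[-0.00581696  0.11094701  0.43424556]] fwd [ 0.06840675 -0.24620577 -0.96680052]
0 0 [[256.3, 157.6], [262.9, 157.6], [256.3, 149.1]]
0 -0.03 [[256.2, 164.3], [263.8, 164.3], [256.3, 154.5]]
0 -0.06 [[256.2, 173.2], [264.9, 173.2], [256.2, 161.7]]
-0.02 0 [[256.3, 130.8], [263.1, 130.9], [256.3, 122.4]]
-0.02 -0.03 [[256.3, 133.8], [264.0, 133.9], [256.3, 124.1]]
-0.02 -0.06 [[256.2, 137.8], [265.2, 137.9], [256.3, 126.5]]
-0.04 0 [[256.4, 102.8], [263.2, 102.9], [256.4, 94.4]]
-0.04 -0.03 [[256.3, 101.8], [264.2, 101.8], [256.3, 92.2]]
-0.04 -0.06 [[256.3, 100.4], [265.5, 100.4], [256.3, 89.1]]
-0.06 0 [[256.4, 73.5], [263.4, 73.6], [256.4, 65.2]]
-0.06 -0.03 [[256.4, 68.0], [264.5, 68.0], [256.4, 58.5]]
-0.06 -0.06 [[256.3, 60.5], [265.9, 60.5], [256.3, 49.4]]
```

View pics/w7zz.png

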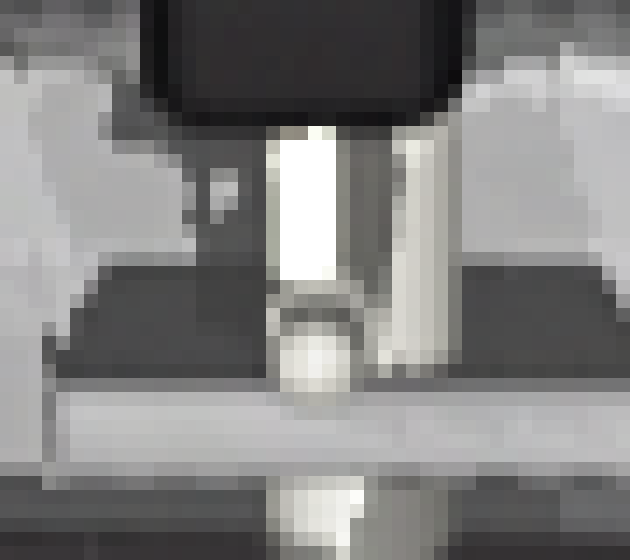

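>>> servo_tool(
  steps=[
    {"slide": [-0.067,0,0],"dr": [0,0,0],"claw": 30},
    {"slide": [-0.067,0,0.1],"dr": [0,0,0],"claw": 30},
    {"slide": [-0.067,0,0.18],"dr": [0,0,0],"claw": 30},
    {"slide": [-0.067,0,0.2],"dr": [0,0,0],"claw": 30},
    {"slide": [-0.067,0,0.2],"dr": [0,0,0],"claw": 30},
    {"slide": [-0.067,0,0.2],"dr": [0,0,0],"claw": 30},
    {"slide": [-0.067,0,0.2],"dr": [0,0,0],"claw": 30},
    {"slide": [-0.067,0,0.2],"dr": [0,0,0],"claw": 30},
  ],
)

```text
time: 12.72
ee_pos: [0.5908, -0.0824, 0.2139]
orientation: [3.139, 0.0, 1.843]
ft_force: [-0.0, -0.2, 0.4]
grip_width: 0.344
```

```bash
python3 - <<'E'
from look import *
from fit import *
p=np.load('base.npy')
W=shot('wrist','w8');b=W['image'][:,:,::-1]
pr=proj(W,b2w(p,[[-.006,.076,.1998],[-.006,.082,.196],[-.006,.1,.228],[0,.076,.08]]));print(pr)
c=pr[0].round().astype(int);x0,y0=c[0]-25,c[1]-35
print(x0,y0);cv2.imwrite('pics/w8z.png',cv2.resize(b[y0:y0+45,x0:x0+50],None,fx=13,fy=13,interpolation=cv2.INTER_NEAREST))
E
```

```text
[[254.21308617 136.83742575]
 [254.24683734 125.58876777]
 [253.94832182  88.70759204]
 [261.21074943 125.83205689]]
229 102
```

View pics/w8z.png

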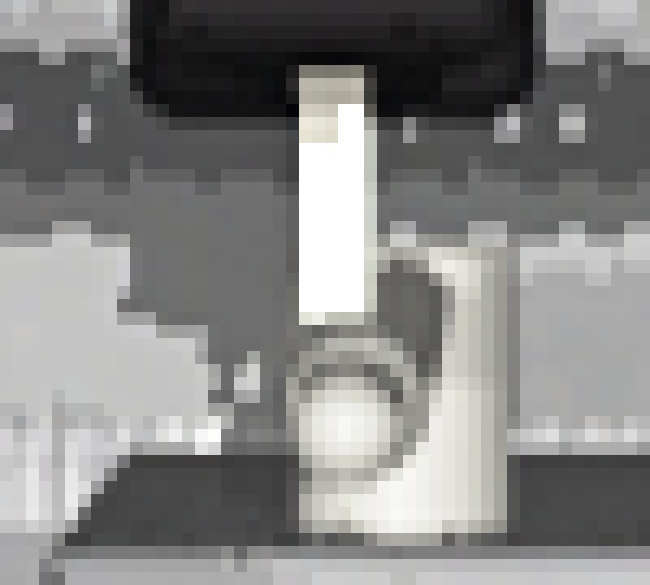

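>>> servo_tool(
  steps=[
    {"slide": [-0.05,0,-0.1],"dr": [0,0,0],"claw": 30},
    {"slide": [-0.05,0,-0.22],"dr": [0,0,0],"claw": 30},
    {"slide": [-0.05,0,-0.35],"dr": [0,0,0],"claw": 30},
    {"slide": [-0.2,0,-0.4],"dr": [0,0,0],"claw": 30},
    {"slide": [-0.3,0,-0.4],"dr": [0,0,0],"claw": 30},
    {"slide": [-0.35,0,-0.4],"dr": [0,0,0],"claw": 30},
    {"slide": [-0.35,0,-0.4],"dr": [0,0,0],"claw": 30},
    {"slide": [-0.35,0,-0.4],"dr": [0,0,0],"claw": 30},
  ],
)

```text
time: 13.43
ee_pos: [0.6179, -0.1849, 0.3317]
orientation: [3.141, -0.002, 1.841]
ft_force: [0.1, 0.6, 0.6]
grip_width: 0.348
```

```bash
python3 - <<'E'
from look import *
from fit import *
a=shot('scene','s9')['image'][150:310,70:345,::-1]
cv2.imwrite('pics/s9z.png',cv2.resize(a,None,fx=2.9,fy=2.9,interpolation=cv2.INTER_CUBIC))
a0=pickle.load(open('pics/scene0.pkl','rb'))['image'];a9=pickle.load(open('pics/s9.pkl','rb'))['image']
for n,(r,c) in dict(bowlcup=(slice(235,310),slice(70,140)),beaker=(slice(150,195),slice(315,350))).items():
    print(n,np.abs(a0[r,c].astype(int)-a9[r,c]).mean())
E
```

```text
bowlcup 12.708380952380953
beaker 9.15005291005291
```

View pics/s9z.png

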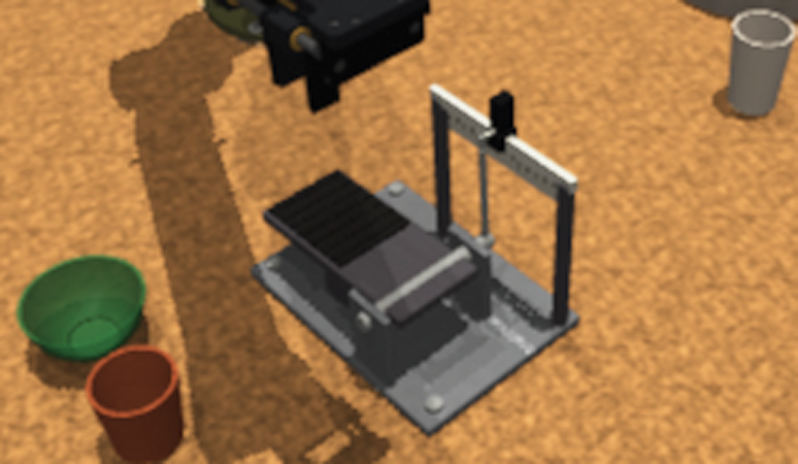

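The pedal is down, the marker stands at the pointer, the gripper is clear, and the bowl, cup and beaker are where they were. Handing in.

```bash
python3 -c "
from workcell import manip
print(manip.job_done())"
```

```text
the job is handed in; nothing more can be done
None
```

I pressed the pedal's toe down about 25 mm, until it came up firm on its stop, and left it resting there. I then slid the marker level with the pointer, let go, and handed the job in at about 13.5 s of the 64 s allowed.

- **Press:** the push rose from about 2 N to between 10.4 and 12.3 N and held there for over a second. None of the force readings, taken at the end of each move, was higher.
- **Marker:** the last close wrist picture, taken after letting go, shows the index and the pointer tip about 0.3 mm apart along the scale. An earlier picture from farther off gave about 0.55 mm.
- **Bowl, cup and beaker:** they look unmoved in the last scene picture, and the arm's path kept clear of them. A pixel comparison with the first picture did show differences around them. I put those down to shadows and lighting, but did not measure their positions again.

No check failed. The calibration of about 2 mm hardly affects the marker check, because both points were compared in the same picture.

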